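# Kit the claw-jaw caddy

### The job

Fill the kit caddy for one claw jaw: lay the two ribbed black jaw pads ribs up in the split bin, one in each pocket, stand the brass elbow fitting in the plain open bin with its upright leg still pointing up, and put the tall orange spacer over the post in the post bin. Everything must sit flat on its bin's floor, released and at rest. Leave the look-alikes (square pad, straight brass fitting, wide flat ring) where they lie.

Things in the scene. Friction and masses are not known exactly. Their poses are not given: they have to be found in the camera images.
- pad_a: Loose ribbed jaw pad of black acetal: an oblong block 50 mm (its x) by 24 mm (its y), 24 mm high over three 6 mm wide cross ribs on top (20 mm between them), with two bright steel bushes in the grooves. About 50 g. Origin: centre of its underside; z up; lies flat with any yaw.
- pad_b: A second ribbed jaw pad, identical to pad_a (the two are interchangeable). Origin and axes as pad_a.
- elbow: Loose brass hydraulic elbow, 48 mm (its x) by 24 mm (its y), 40 mm high, 150 g. A 24 mm cube fills x from -24 to 0 mm; a round 20 mm leg points up from the cube (axis at x = -12 mm, y = 0, to 40 mm height), another lies along +x from 0 to 24 mm. Origin: centre of its footprint at the underside; z up. Grip the cube across its y faces from above.
- spacer: Loose tall orange nylon spacer ring: outer diameter 42 mm, bore 26 mm, 28 mm high, about 25 g, standing on its end. Origin: on its axis at the underside; z along the axis, up.
- square_pad: Look-alike, not part of the kit: black acetal square pad, 36 x 36 mm, 22 mm high, smooth top with a single steel bush. Loose. Origin: centre of its underside.
- straight: Look-alike, not part of the kit: straight brass fitting, a 24 mm cube with one lying 20 mm leg on each side along its x, 60 mm long in all, 24 mm high, nothing pointing up. Loose. Origin: centre of its underside.
- wide_ring: Look-alike, not part of the kit: wide flat orange nylon ring, outer diameter 58 mm, bore 42 mm, only 10 mm high. Loose. Origin: on its axis at the underside.
- split_bin: Fixed shallow grey bin, halved by a wall; three stand side by side in a caddy (86 mm pitch along y, order varies). 120 (x) by 80 mm (y) outside, 114 x 74 inside, rim 12 mm and inner floor 3 mm above its underside. Origin: centre of its underside, 6 mm above the worktop; z up. A 3 mm wall at x = 0, rim high, makes two pockets 55 mm (x) by 74 mm (y), centres at x = +29 and -29 mm.
- open_bin: Fixed shallow grey bin, the plain empty one; three stand side by side in a caddy (86 mm pitch along y, order varies). 120 (x) by 80 mm (y) outside, 114 x 74 inside, rim 12 mm and inner floor 3 mm above its underside. Origin: centre of its underside, 6 mm above the worktop; z up. It has nothing inside.
- post_bin: Fixed shallow grey bin, the one with a post; three stand side by side in a caddy (86 mm pitch along y, order varies). 120 (x) by 80 mm (y) outside, 114 x 74 inside, rim 12 mm and inner floor 3 mm above its underside. Origin: centre of its underside, 6 mm above the worktop; z up. An upright steel post 9 mm in diameter stands at its centre, its top 23 mm above the bin's underside.

How it is judged:
By the outcome, as a careful person would: the job done as asked, in the order asked, and still so for the second after the job is handed in, with the robot touching nothing.
It also fails if it takes over 93 s, if anything falls off the work surface, if the arm or the gripper's body presses on something with over 40 N, if the wrist force passes 120 N, or if a joint passes its speed limit or range.

### The arm

A 7-joint arm with a two-finger parallel gripper is mounted at the origin on the work surface. World frame = base frame: x ahead of the robot, y to its left, z up, the work surface at z = 0. Lengths are in m, angles in rad, forces in N, time in s.
With the tool pointing down it reaches from about 0.375 to 0.925 m from the base axis. Payload 3.1 kg.
Tool frame: the origin (TCP) lies between the finger pads; the fingertips stand 19 mm ahead of it and the grasp point (between the pads) is the TCP; z points along the fingers, y is the line along which they close (so a half turn about z gives the same grasp; the last joint's range is limited). The gripper opens to 85 mm and grips with 20 to 120 N. Pads are 22 mm wide; open, the fingers measure 114 mm over their backs; the gripper's body (76 mm by 85 mm) begins 54 mm behind the grasp point. The pads swing forward as they close: fully open they stand 13 mm farther back than shut.
Start: joints at [-1.336, 0.383, 0.044, 1.598, -0.018, 1.161, -0.05], TCP at [0.212, 0.614, 0.25] pointing down, gripper open.
Joint ranges: [-2.61, 2.61], [-0.41, 2.15], [-1.48, 1.57], [0, 2.5], [-1.57, 4.71], [0.05, 1.97], [-2.85, 2.85]. Speed limits (rad/s): [2.79, 2.79, 3.14, 3.14, 3.14, 3.14, 3.14].

### API

Orientations are given as a unit quaternion [x, y, z, w].
In Python, from bench import move_ptp, movel, move_j, move_gripper, pause, inverse_kinematics, read_camera, camera_params, MotionError, sign_off, look_for, tip_of, read_time_s, read_qpos, read_joint_vel, read_effort, read_eef_pos, read_tcp_rot, read_ft_force, read_ft_torque, read_finger_gap, read_grasp_force gives the robot as it stands. Calls block until the motion is done:
- move_ptp(position, orientation): joint-space move of the TCP to a pose.
- movel(position, orientation=None, speed=0.15): straight line of the TCP; orientation=None keeps the orientation; speed is the mean speed in m/s.
- move_j(angles): joint-space move.
- move_gripper(opening, effort=None): finger opening in m; effort is the grip in N (None keeps the last); returns when the fingers have stopped.
- pause(seconds).
- inverse_kinematics(position, orientation): joint angles nearest the present ones, or None.
- read_camera(name): name is "scene" or "top" or "wrist"; returns the picture (420x560x3 uint8, red, green, blue); there is no depth.
- camera_params(name): a dict with "K" (3x3 intrinsics, pixels), "camera_from_world" (4x4, takes a point from world to camera coordinates). Camera axes: x right, y down, z forward; pixel columns grow to the right and rows downward; lengths in m; the calibration is good to about 2 mm. A picture is of the moment at which its call begins: read the wrist's pose just before it. camera_params takes no time and is no camera call; for the wrist camera it gives the pose at the moment of the call.
A pose or a line that the arm cannot do raises MotionError and nothing moves.
- sign_off(): hands the job in; it is judged then, once.
Trained networks look in the newest picture that a camera, given by its name, has taken for a name from the list of things; names that differ only in an ending like _2 or _b are one class to them, and where a whole thing is asked for, a point or a joint stands for the part that bears it (a point fixed in the world has none). Each returns a list of dicts, best first, with "confidence" (0 to 1); they miss things now and then, are a little off and sometimes report something else, mostly with a low value. They report only what shows in the picture. A call takes as long as a camera call.
- look_for(camera, name): "at" ([column, row] in pixels, amid what is visible of it).
- tip_of(camera, name): "at" ([column, row] in pixels: a listed point, or the origin of a listed thing).
Readings, each from a call of its own:
- read_time_s(): time.
- read_qpos(): joint angles.
- read_joint_vel(): joint speeds.
- read_effort(): joint torques, N m.
- read_eef_pos(): TCP position.
- read_tcp_rot(): TCP orientation.
- read_ft_force(): force on the tool from outside, world axes, zero at the start.
- read_ft_torque(): the same for the moment, N m.
- read_finger_gap(): finger opening in m.
- read_grasp_force(): force on a finger pad.
Only numpy, scipy, OpenCV 4.12 (cv2) and the standard library are available. Lean on these libraries where they do the work, as an engineer would, in place of code of your own. Each camera call takes 0.05 s, during which the arm holds its last target. There are 200 camera calls.

## Working session

There is one attempt and no reset: what is moved stays moved. The work goes in short steps, each a Python script; the robot and the scene stay as the last script left them, time stands still between calls to the robot, and variables do not carry over. Pictures are saved under pics/ and viewed, at most 14 in all, crops included, and the job is handed in when it is done.

```bash
mkdir -p pics; ls; cat > h.py <<'E'
import numpy as np, cv2
from bench import *
def save(cam,fn):
    im=read_camera(cam); cv2.imwrite(fn,im[:,:,::-1]); return im
def unproj(cam,uv,z,P=None):
    P=P or camera_params(cam); K=np.array(P["K"]);T=np.array(P["camera_from_world"])
    R,t=T[:3,:3],T[:3,3]; c=-R.T@t; d=R.T@np.linalg.solve(K,[uv[0],uv[1],1.])
    return c+d*(z-c[2])/d[2]
def proj(cam,p,P=None):
    P=P or camera_params(cam); K=np.array(P["K"]);T=np.array(P["camera_from_world"])
    q=K@(T[:3,:3]@np.asarray(p,float)+T[:3,3]); return q[:2]/q[2]
E
python3 - <<'E'
from h import *
save("top","pics/top1.png"); 
P=camera_params("top");T=np.array(P["camera_from_world"]);print(np.round(P["K"],1).tolist(),np.round(-T[:3,:3].T@T[:3,3],3),np.round(T[:3,:3],2).tolist())
for n,z in dict(pad_a=0,elbow=0,spacer=0,square_pad=0,straight=0,wide_ring=0,split_bin=.006,open_bin=.006,post_bin=.006).items():
    for r in tip_of("top",n)[:3]: print(n,np.round(r["at"],1),round(r["confidence"],2),np.round(unproj("top",r["at"],z),4))
save("scene","pics/scene1.png"); print(read_time_s(),read_tcp_rot())
E
```

```text
pics
[[483.5, 0.0, 273.8], [0.0, 483.5, 214.4], [0.0, 0.0, 1.0]] [0.26  0.018 1.004] [[0.02, -1.0, 0.01], [-0.97, -0.02, -0.25], [0.25, -0.0, -0.97]]
pad_a [197.1 256.4] 0.91 [0.4203 0.1737 0.    ]
pad_a [112.  227.6] 0.62 [0.479  0.3574 0.    ]
elbow [247.3 241.8] 0.73 [0.4531 0.0696 0.    ]
spacer [444.7 230.1] 0.76 [ 0.4853 -0.3498  0.    ]
square_pad [453.3 186.2] 0.58 [ 0.5836 -0.3756  0.    ]
straight [109.9 185.7] 0.55 [0.5719 0.3709 0.    ]
split_bin [306.1 158.7] 0.68 [ 0.6393 -0.0543  0.006 ]
open_bin [114.5 230.3] 0.39 [0.472  0.3495 0.006 ]
post_bin [263.2 163.4] 0.66 [0.6268 0.0395 0.006 ]
0.55 [ 1.65623819e-01  9.86189003e-01  2.21476924e-08 -1.15759145e-05]
```

View pics/top1.png

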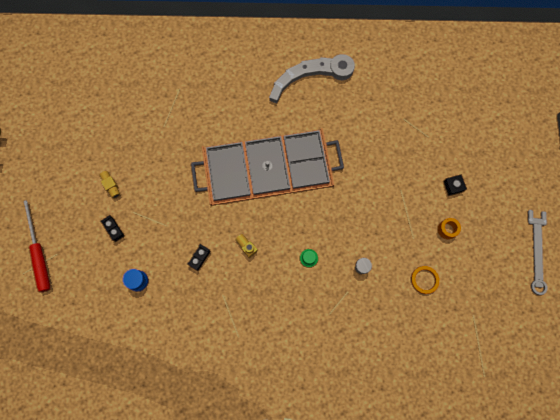

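View pics/scene1.png

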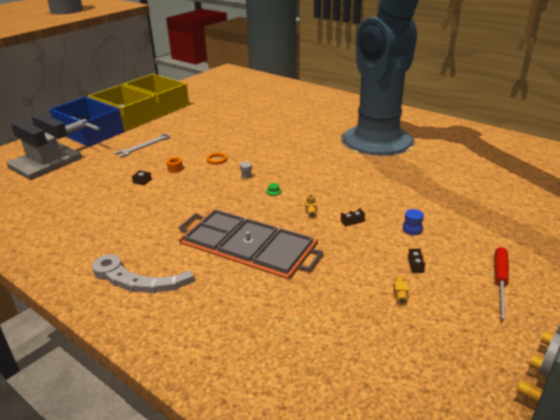

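```bash
cat >> h.py <<'E'
def quat(a): return [np.cos(a/2),np.sin(a/2),0,0]
def near(a,x,y):  # pick a mod pi nearest the neutral wrist angle
    n=np.arctan2(y,x)+np.pi/2
    return a+np.pi*np.round((n-a)/np.pi)
E
python3 - <<'E'
from h import *
import pickle
S=dict(padb=(.479,.357),pada=(.42,.174),elbow=(.453,.07),caddy=(.58,.03),spacer=(.485,-.35))
D={};ims=[]
for n,(x,y) in S.items():
    move_ptp([x,y,.3 if n=="caddy" else .22],quat(near(0,x,y)+(np.pi/2 if 0 else 0)))
    pause(.2)
    P=camera_params("wrist"); im=read_camera("wrist"); D[n]=(im,P)
    for c in dict(padb=["pad_b"],pada=["pad_a"],elbow=["elbow"],caddy=["split_bin","open_bin","post_bin"],spacer=["spacer"])[n]:
        for r in tip_of("wrist",c)[:2]: print(c,np.round(r["at"],1),round(r["confidence"],2),np.round(unproj("",r["at"],.006 if n=="caddy" else 0,P),4))
    T=np.array(P["camera_from_world"]); print(n,np.round(-T[:3,:3].T@T[:3,3],3),round(read_time_s(),1))
    ims.append(cv2.resize(im[:,:,::-1],(266,200))); cv2.imwrite(f"pics/w_{n}.png",im[:,:,::-1])
pickle.dump(D,open("d.pkl","wb"))
ims.append(ims[0]*0); cv2.imwrite("pics/m1.png",np.vstack([np.hstack(ims[:3]),np.hstack(ims[3:])]))
E
```

```text
pad_b [102.4 124.5] 0.88 [0.4159 0.1695 0.    ]
pad_b [276.7 178.7] 0.75 [0.4734 0.3531 0.    ]
padb [0.41  0.359 0.343] 2.2
pad_a [275.9 178.2] 0.83 [0.4158 0.1695 0.    ]
pad_a [433.7 228.8] 0.6 [ 0.4746  0.3518 -0.    ]
pada [0.352 0.176 0.344] 3.3
elbow [286.2 175.8] 0.68 [0.4449 0.0764 0.    ]
elbow [0.385 0.072 0.343] 4.2
split_bin [222.7 209.9] 0.74 [ 0.6293 -0.05    0.006 ]
split_bin [345.4 194.3] 0.6 [0.6071 0.1174 0.006 ]
open_bin [345.8 191.3] 0.82 [0.6029 0.1177 0.006 ]
post_bin [282.5 202.6] 0.96 [0.6188 0.0321 0.006 ]
caddy [0.51  0.031 0.422] 5.2
spacer [288.4 182.5] 0.67 [ 0.4869 -0.3556  0.    ]
spacer [ 0.554 -0.349  0.343] 7.2
```

View pics/m1.png

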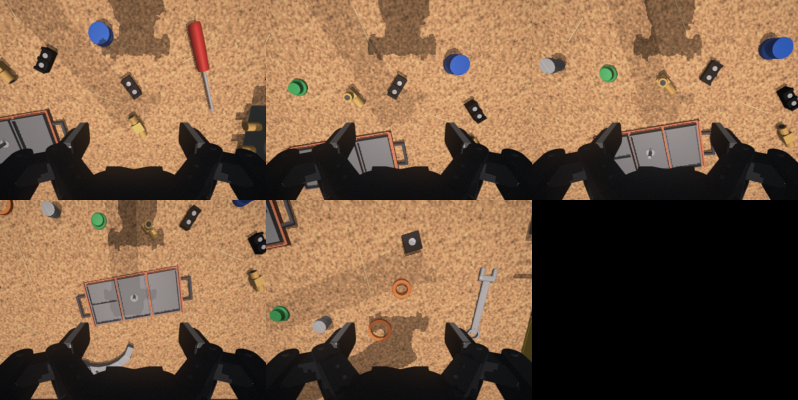

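View pics/w_caddy.png

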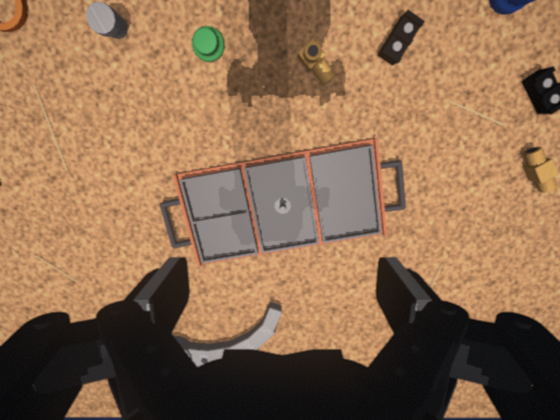

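```bash
python3 - <<'E'
from h import *
def seg(im,P,at,kind,z):
    hsv=cv2.cvtColor(im,cv2.COLOR_RGB2HSV)
    m=(hsv[...,2]<75) if kind=="pad" else ((hsv[...,1]>110)&(hsv[...,0]>14)&(hsv[...,0]<30))
    n,l,s,c=cv2.connectedComponentsWithStats(m.astype(np.uint8))
    i=min([i for i in range(1,n) if 300<s[i,4]<8000],key=lambda i:np.hypot(*(c[i]-at)))
    pts=cv2.findContours((l==i).astype(np.uint8),0,1)[0][0].reshape(-1,2)
    w=np.array([unproj("",p,z,P)[:2] for p in pts],np.float32)*1000
    return np.round(cv2.minAreaRect(w),1).tolist() if 0 else cv2.minAreaRect(w)
crops=[]
def look(n,x,y,z,a,zt,kind=None):
    move_ptp([x,y,z],quat(a)); pause(.2)
    P=camera_params("wrist"); im=read_camera("wrist")
    r=tip_of("wrist",n); b=min(r,key=lambda r:np.hypot(*(unproj("",r["at"],zt,P)[:2]-[x+.0,y]))) if r else None
    if b is None: print(n,"none"); return
    at=b["at"]; print(n,round(a,2),np.round(at,1),round(b["confidence"],2),np.round(unproj("",at,zt,P)[:2],4),seg(im,P,at,kind,.02) if kind else "")
    u,v=[int(min(max(q,100),lim-100)) for q,lim in zip(at,(560,420))]
    crops.append(cv2.resize(im[v-100:v+100,u-100:u+100,::-1],(266,266)))
pi=np.pi
look("spacer",.487,-.354,.2,0,0)
look("spacer",.487,-.354,.2,pi,0)
look("post_bin",.617,.033,.25,0,.006)
look("post_bin",.617,.033,.25,pi,.006)
look("elbow",.447,.074,.15,pi,0)
look("pad_a",.418,.172,.15,pi,0,"pad")
look("pad_b",.475,.354,.15,pi,0,"pad")
print(read_time_s())
while len(crops)<6: crops.append(crops[0]*0)
cv2.imwrite("pics/m2.png",np.vstack([np.hstack(crops[-6:-3]),np.hstack(crops[-3:])]))
E
```

```text
spacer 0 [284.3 188.6] 0.74 [ 0.4857 -0.3562] 
spacer 3.14 [282.8 185.7] 0.92 [ 0.4887 -0.3542] 
post_bin 0 [282.6 173.1] 0.8 [0.6244 0.0311] 
post_bin 3.14 [286.9 174.9] 0.77 [0.6226 0.0279] 
elbow 3.14 [281.8 194.8] 0.98 [0.4442 0.0738] 
pad_a 3.14 [276.4 198.1] 0.8 [0.4184 0.1657] ((416.2590637207031, 168.7866668701172), (25.21237564086914, 52.23082733154297), 60.590545654296875)
pad_b 3.14 [283.2 193.8] 0.62 [0.4715 0.3526] ((474.0362548828125, 353.56671142578125), (52.445579528808594, 25.45480728149414), 36.377967834472656)
15.0167
```

View pics/m2.png

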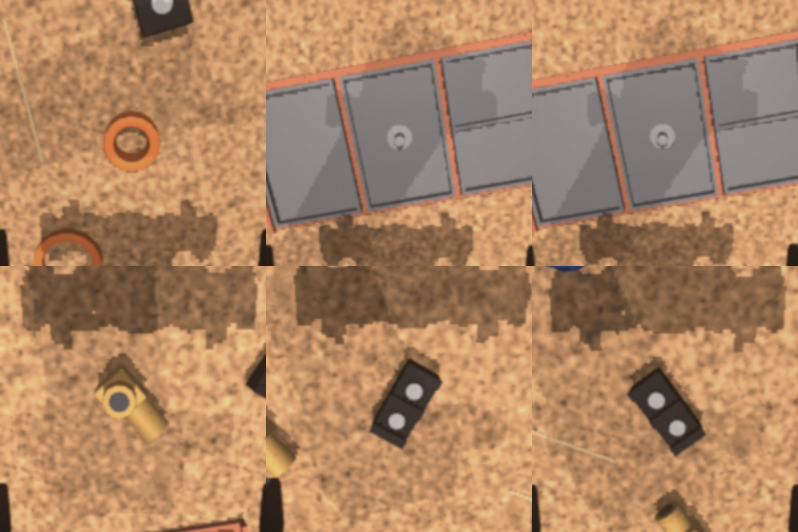

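```bash
cat >> h.py <<'E'
TH=.156; C=np.array([.6212,.0308]); XA=np.array([np.cos(TH),np.sin(TH)]); YA=np.array([-np.sin(TH),np.cos(TH)])
def pick(xy,a,h,op,eff=40):
    q=quat(near(a,*xy)); move_ptp([*xy,.10],q); move_gripper(op)
    movel([*xy,h],q,speed=.12); move_gripper(0,eff)
    print("gap",round(read_finger_gap(),4),"F",read_grasp_force(),read_time_s())
    movel([*xy,.11],q,speed=.15); print("lifted gap",round(read_finger_gap(),4))
def place(xy,a,h,op):
    q=quat(near(a,*xy)); move_ptp([*xy,.11],q)
    movel([*xy,h+.0095+.015],q,speed=.15); movel([*xy,h+.0095],q,speed=.04); print("ft",np.round(read_ft_force(),1))
    move_gripper(op); pause(.2); movel([*xy,.12],q,speed=.15); print("t",read_time_s())
E
python3 - <<'E'
from h import *
S=C-.086*YA
pick(np.array([.4765,.3525]),np.radians(36.4),.026,.042)
place(S+.029*XA,TH+np.pi/2,.026,.038)
m=np.array([.4185,.168]); 
pick(m,np.radians(150.6),.026,.042)
place(S-.029*XA,TH+np.pi/2,.026,.036)
e=[.447,.074]; move_ptp([*e,.15],quat(near(np.radians(46),*e))); pause(.2)
P=camera_params("wrist"); im=read_camera("wrist"); u,v=proj("",[*e,.015],P)
r=tip_of("wrist","elbow")[0]; print(r["at"],unproj("",r["at"],0,P),u,v)
import pickle; pickle.dump((im,P),open("e.pkl","wb"))
u,v=int(u)-70,int(v)-52; cr=cv2.resize(im[v:v+104,u:u+140,::-1],(560,416)); print("crop origin",u,v)
cv2.imwrite("pics/e1.png",cr); save("top","pics/t2f.png"); t=cv2.imread("pics/t2f.png")[100:280,170:360]
cv2.imwrite("pics/t2.png",cv2.resize(t,None,fx=3,fy=3)); print(read_time_s())
E
```

```text
gap 0.0231 F 40.26578798890114 17.2
lifted gap 0.0232
ft [-0.8  0.4  5.8]
t 21.825
gap 0.023 F 39.799835085868835 24.3417
lifted gap 0.0234
ft [-1.4  1.4  4.3]
t 28.4583
[279.0, 201.5] [0.44424982 0.07358701 0.        ] 280.8335722863574 203.41137961535046
crop origin 210 151
29.7833
```

View pics/e1.png

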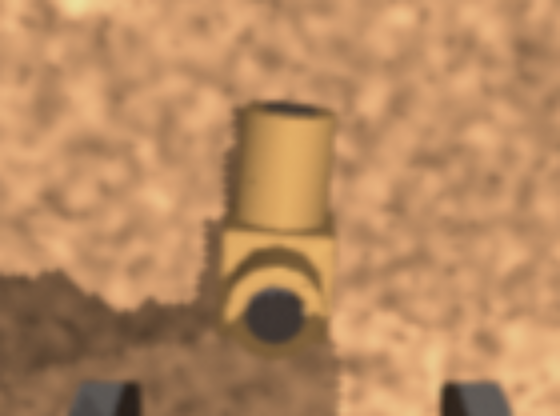

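View pics/t2.png

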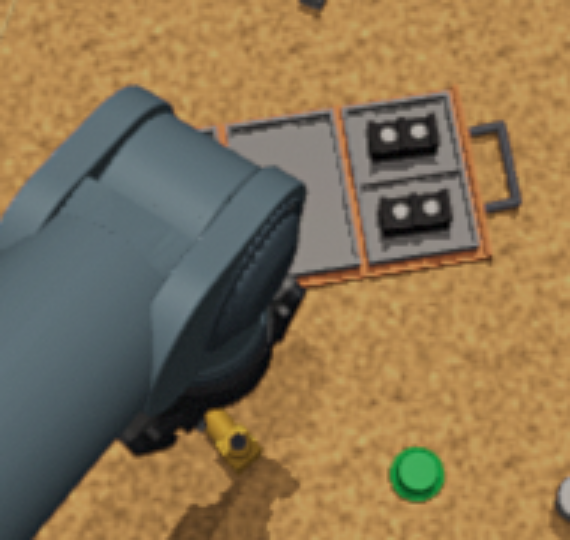

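```bash
python3 - <<'E'
from h import *
import pickle
im,P=pickle.load(open("e.pkl","rb"))
f=lambda u,v,z: unproj("",(210+u/4,151+v/4),z,P)[:2]
o=f(279,235,.024); a=f(283,225,.022); b=f(289,108,.022); top=f(275,316,.040)
yaw=np.arctan2(*(b-a)[::-1]); d=np.array([np.cos(yaw),np.sin(yaw)])
print("origin",o,"yaw deg",np.degrees(yaw),"upright",top,"cube from o",o-.012*d)
T=np.array(P["camera_from_world"]); print(-T[:3,:3].T@T[:3,3])
cube=(top+o-.012*d)/2
# wrist-camera bias: true is ~2.4 mm farther from the camera side
R=T[:3,:3].T; up=R[:2,1]; print("img down dir",up)
cube=cube+.0024*up/np.linalg.norm(up); print("cube",cube)
pick(cube,yaw+0,.024,.05)   # closing dir = yaw-90deg
O=C+.086*YA
place(O,TH+np.pi/2,.024,.045)
pick(np.array([.485,-.354]),np.radians(0),.024,.062,30)
move_ptp([.55,-.2,.2],quat(near(0,.55,-.2))); print(read_finger_gap())
save("top","pics/t3f.png"); t=cv2.imread("pics/t3f.png")[100:280,170:360]
cv2.imwrite("pics/t3.png",cv2.resize(t,None,fx=3,fy=3)); print(read_time_s())
E
```

```text
origin [0.44427581 0.07244047] yaw deg 43.02450343598078 upright [0.43544597 0.06434772] cube from o [0.43550307 0.06425274]
[0.49533717 0.12279066 0.27353799]
img down dir [-0.6702748  -0.69167494]
cube [0.43380434 0.06257672]
gap 0.0229 F 39.878089427948 31.5333
lifted gap 0.0232
ft [ 1.  -0.8  0.8]
t 35.3667
gap 0.0408 F 30.599961737170815 38.5417
lifted gap 0.0415
0.041243233230890436
40.1
```

View pics/t3.png

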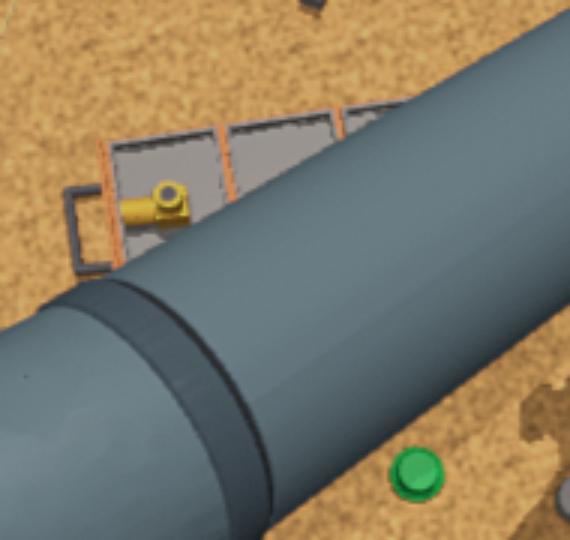

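```bash
python3 - <<'E'
from h import *
O=C+.086*YA
x=O+[-.02,-.0]; move_ptp([*x,.16],quat(near(TH,*x))); pause(.2)
P=camera_params("wrist"); im=read_camera("wrist"); u,v=[int(t) for t in proj("",[*O,.02],P)]; print(u,v,read_time_s())
import pickle; pickle.dump((im,P),open("e2.pkl","wb"))
v0=max(v-90,0);u0=max(u-120,0); cv2.imwrite("pics/e2.png",cv2.resize(im[v0:v0+180,u0:u0+240,::-1],(800,600),interpolation=2))
E
```

```text
279 223 42.0417
```

View pics/e2.png

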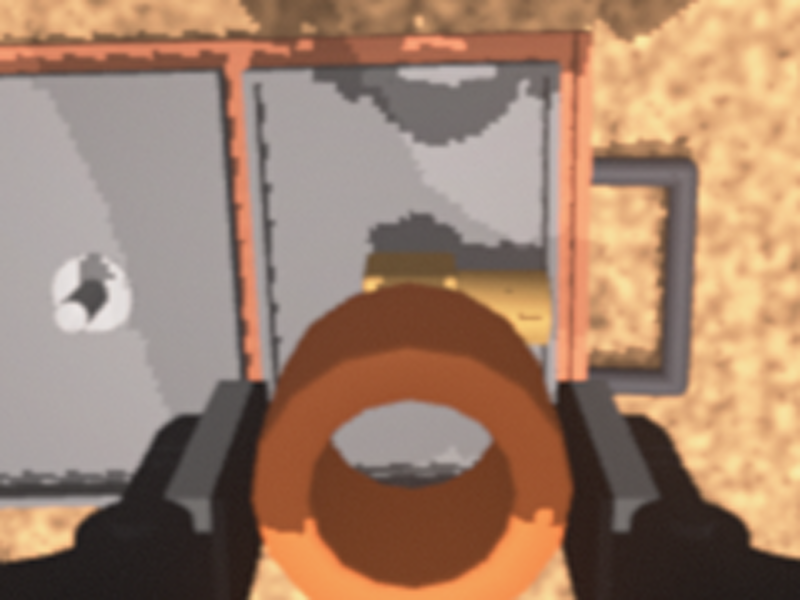

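```bash
python3 - <<'E'
from h import *
s=np.array([.485,-.354]); q=quat(near(0,*s)); move_ptp([*s,.11],q); movel([*s,.0245],q); move_gripper(.062); movel([*s,.1],q)
O=C+.086*YA; a=TH+np.pi/2; q=quat(near(a,*O)); h=.033
move_ptp([*O,.12],q); move_gripper(.045); movel([*O,h],q); move_gripper(0,40); print(read_finger_gap())
movel([*O,h+.03],q,speed=.08); N=O-.013*YA; movel([*N,h+.03],q); movel([*N,h+.0005],q,speed=.04); print(read_ft_force())
move_gripper(.045); pause(.2); movel([*N,.13],q); t=read_time_s()
y=N-.0*YA-.03*XA; move_ptp([*y,.2],quat(near(0,*y))); pause(.2); im=save("wrist","pics/e3.png"); print(t,read_time_s())
E
```

```text
0.022958711656041388
[-5.82433901 -0.2077359   9.53143211]
51.6167 52.975
```

View pics/e3.png

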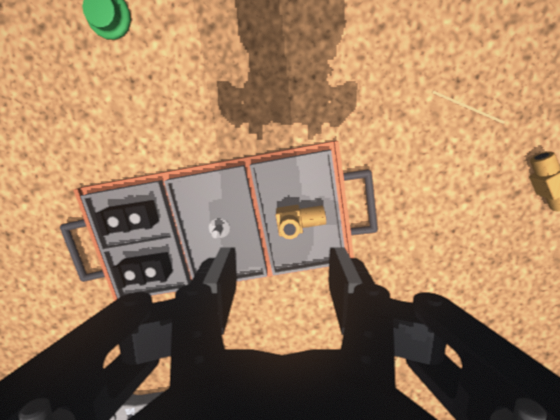

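```bash
python3 - <<'E'
from h import *
pick(np.array([.485,-.354]),0,.024,.062,30)
place(C,TH+np.pi/2,.024,.056)
q=C+[-.1,0]; move_ptp([*(C-.03*XA),.2],quat(near(0,*C))); pause(.2); save("wrist","pics/f1.png")
move_ptp([.40,.40,.25],quat(near(0,.4,.4))); pause(.2); save("top","pics/ff.png"); t=cv2.imread("pics/ff.png")[100:280,80:480]
cv2.imwrite("pics/f2.png",cv2.resize(t,None,fx=2,fy=2,interpolation=2)); print(read_time_s())
E
```

```text
gap 0.0413 F 30.63310087658465 56.1083
lifted gap 0.0411
ft [-1.7  0.7  5.2]
t 60.6417
63.7833
```

View pics/f1.png

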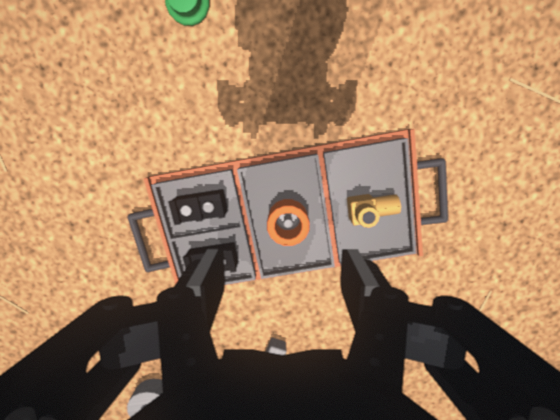

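View pics/f2.png

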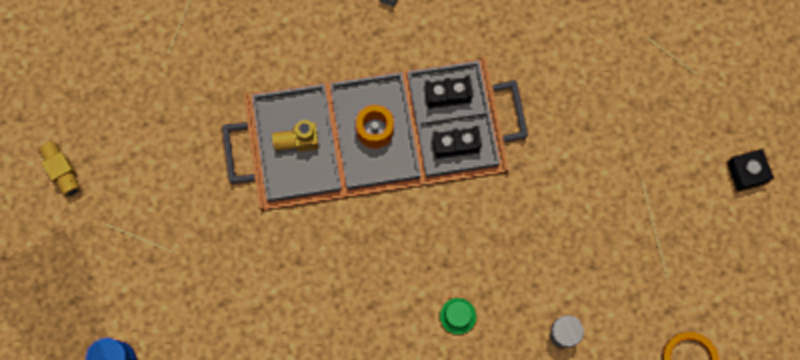

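```bash
python3 -c "
from bench import *
print(sign_off())"
```

```text
the job is handed in; nothing more can be done
None
```

The kit caddy is filled and handed in at about 64 s: both pads lie ribs up in separate pockets, the elbow stands upright in the open bin, the spacer is over the post, and the look-alikes were not touched. I reset the elbow once to move it clear of the bin wall, putting the spacer back on the table meanwhile. That everything sits flat rests on the final pictures and force readings.

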